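Seat the sieve of a citrus juicer on its locating pin

TASK

Get the citrus juicer ready for use: its sieve disc has been slipped over the spindle without lining it up, and rests high on the locating pin of the bowl. Push it round by one of its upright tabs until the notch in its rim is over the pin, then press it down until it is fully home. Push and press only, without lifting the sieve, and leave the glass, the loose juicing cone and the spice jar where they stand.

Things in the scene. Friction and masses are not known exactly. Their poses are not given: they have to be found in the camera images.
- juicer: Citrus juicer, fixed, upright and round: steel motor housing 136 mm across, on it an open white bowl, 158 mm across outside and 150 mm inside, rim 128 mm above the worktop. Origin on the axis, at worktop height; z up. A white spout reaches along the juicer's -x axis to 115 mm from the axis, over the glass.
- spindle_top (a point): Top of the steel spindle (12 mm thick) that stands out of the sieve's hub, on the axis about which the sieve turns, 134 mm above the worktop.
- pin_tip (a point): Locating pin of the bowl, the only one: a grey upright rib 10 mm wide standing in from the bowl wall, 52 to 75 mm from the axis, with a rounded crest (5 mm radius) 118 mm above the worktop. This point is on the crest, 66 mm from the axis. The outer 13 mm of the pin shows in the gap between the sieve's edge and the bowl wall.
- notch (a point): Middle of the sieve's only notch (18 mm wide, 14 mm deep, open outwards), 56 mm from the axis, on the rim's upper face; x points outwards through the notch, z up. The sieve is a perforated steel disc, 124 mm across, 4 mm thick, hub 6 mm high. It turns both ways without end (0.03 N m) and stays where left. The pin's crest guides the notch if it is up to 0.1 rad off; else it stops the sieve.
- tab_left (a point): Middle of the top of an upright grey finger tab of the sieve, a quarter turn counter-clockwise (from above) from the notch: oval, 12 mm thick along the turning direction, 20 mm wide along the radius (42 to 62 mm from the axis), top 27 mm above the disc. As found its top is about 150 mm above the worktop, 22 mm over the bowl rim and 16 mm over the spindle. Push its flanks, press its top.
- tab_right (a point): The same for the other tab, a quarter turn clockwise from the notch, opposite the first.
- sieve (a joint): Height of the sieve over its seat in m: 0 is fully home, about 0.007 as found, just clear of the pin's crest. A rubber ring on the spindle holds it at any height: about 6 N of downward push, anywhere on the disc or on a tab, slides it down, and it stays there.
- glass_2: Small clear glass, 49 mm across, 62 mm high, loose, under the spout; origin at the middle of its underside. To be left alone.
- cone: White ribbed juicing cone, 60 mm across, 50 mm high, loose on the worktop to the left of the juicer; origin at the middle of its underside. To be left alone.
- spice_jar_1: Spice jar with a red cap, 45 mm across, 108 mm high, loose, behind the juicer on the right; origin at the middle of its underside. To be left alone.

How it is judged:
By the outcome, as a careful person would: the job done as asked, in the order asked, and still so for the second after the job is handed in, with the robot touching nothing.
It also fails if it takes over 40 s, if anything falls off the work surface, if the arm or the gripper's body presses on something with over 40 N, if the wrist force passes 120 N, or if a joint passes its speed limit or range.

ROBOT

A 6-joint arm with a two-finger parallel gripper is mounted at the origin on a cart in front of the work surface, level with it; the furniture and walls round the work are solid. World frame = base frame: x ahead of the robot, y to its left, z up, the work surface at z = 0. Lengths are in m, angles in rad, forces in N, time in s.
With the tool pointing down it reaches from about 0.25 to 0.725 m from the base axis. Payload 9.7 kg.
Tool frame: the origin (TCP) lies on the centre line of the jaws, within the pads' length; the fingertips stand 11 mm ahead of it and the grasp point (between the pads) lies 8 mm behind it (env.nose_length is the distance from the TCP to the fingertips, in m); z points along the fingers, y is the line along which they close (so a half turn about z gives the same grasp; the last joint's range is limited). The gripper opens to 85 mm and grips with 20 to 120 N. Pads are 22 mm wide; open, the fingers measure 114 mm over their backs; the gripper's body (76 mm by 85 mm) begins 54 mm behind the grasp point. The pads swing forward as they close: fully open they stand 13 mm farther back than shut.
Start: joints at [-1.156, 0.087, 0.176, 1.66, 0, 1.571], TCP at [0.222, -0.503, 0.242] pointing down, gripper open.
Joint ranges: [-3.13, 3.13], [-0.85, 1.81], [-1.15, 1.24], [-2.2, 2.28], [-1.44, 1.52], [-3.14, 3.14]. Speed limits (rad/s): [2.22, 2.22, 2.57, 3.14, 3.14, 3.14].

INTERFACE

Orientations are given as [roll, pitch, yaw] about the fixed x, y, z axes, in that order (R = Rz(yaw) Ry(pitch) Rx(roll)).
In Python, from workcell import env gives the robot as it stands. The module is installed in compiled form; this text tells all that it offers.
- The arm moves only by the tool servo_tool, never from a script. Its argument "moves" is one flat list of numbers, 5 for each row, row after row: the finger opening in m, from 0 to 0.0854, then the shift along the tool's x, y, z in m, then the turn about the tool's z in degrees. In form: [grip, x, y, z, twist, grip, x, y, z, twist, ...]. A call has exactly 10 rows; each row shifts and turns the commanded pose from where the row before left it, along the tool's axes as they then stand; what a row does not reach is not made up. A row lasts 1/10 s, in which the tool goes at most 50 mm and 8.59 degrees, less where a joint would pass 70% of its speed; a pose out of reach is approached as far as the arm can. A call is refused whole if a number of a shift passes 0.05 or a number of a turn 8.59, either way. A call with a gripper value outside its range is refused whole. The fingers move at their own pace and stop on an object; the grip force is fixed at half the most. Time passes only in rows, so rows that do not move let the fingers close, or fill a call up. It gives the time, the measured TCP pose, the force, the opening and the grip force at its end, in the units of the state.
- env.state(): the state, without advancing time (a new reading comes with each control period).
- env.snapshot(name): name is "scene" or "top" or "wrist"; returns the picture (480x640x3 uint8, red, green, blue); there is no depth.
- env.camera_model(name): a dict with "intrinsics" (3x3 intrinsics, pixels), "origin" and "orientation" of the camera in the world; the wrist camera has in their place "tool_from_camera" (4x4, takes a point from camera to tool coordinates, whose origin is the TCP and whose axes are the flange's). Camera axes: x right, y up, looking along -z (the intrinsics and any distortion apply to the point x, -y, -z); pixel columns grow to the right and rows downward; lengths in m; the calibration is good to about 2 mm. A picture is of the moment at which its call begins: read the wrist's pose just before it. camera_model takes no time and is no camera call.
- env.close_job(): hands the job in; it is judged then, once.
Trained networks look in the newest picture that a camera, given by its name, has taken for a name from the list of things; names that differ only in an ending like _2 or _b are one class to them, and where a whole thing is asked for, a point or a joint stands for the part that bears it (a point fixed in the world has none). Each returns a list of dicts, best first, with "p" (0 to 1); they miss things now and then, are a little off and sometimes report something else, mostly with a low value. They report only what shows in the picture. A call takes as long as a camera call.
- env.find_in(thing, camera): "position" ([column, row] in pixels, amid what is visible of it).
The state is a dict: "time": time; "joint_positions": joint angles; "joint_vel": joint speeds; "joint_torque": joint torques, N m; "eef_pos": TCP position; "tool_rot": TCP orientation; "ft_force": force on the tool from outside, world axes, zero at the start; "ft_torque": the same for the moment, N m; "opening": finger opening in m; "grip_force": force on a finger pad.
Only numpy, scipy, OpenCV 4.12 (cv2) and the standard library are available. Lean on these libraries where they do the work, as an engineer would, in place of code of your own. Each camera call takes 0.05 s, during which the arm holds its last target. There are 200 camera calls.

## Working session

There is one attempt and no reset: what is moved stays moved. The work goes in short steps, Python scripts to look and compute and a tool call to move; the robot and the scene stay as the last step left them, time stands still between calls to the robot, and variables do not carry over. Pictures are saved under pics/ and viewed, at most 10 in all, crops included, and the job is handed in when it is done.

Besides the shell and the picture viewer there is one more tool, called after "Call:" as name(argument=value, ...), one argument or row to a line, values as JSON. servo_tool: Moves the arm, as the interface text tells. Its arguments: {"type":"object","properties":{"moves":{"type":"array"}},"required":["moves"]}

```bash
mkdir -p pics; cat > h.py <<'E'
import numpy as np, cv2
from workcell import env
from scipy.spatial.transform import Rotation as R
def snap(n,f):
    im=env.snapshot(n); cv2.imwrite(f'pics/{f}.png',im[:,:,::-1]); return im
def ray(cam,px):
    m=env.camera_model(cam); K=np.array(m['intrinsics'])
    d=np.linalg.inv(K)@[px[0],px[1],1]; d=np.array([d[0],-d[1],-d[2]])
    if 'origin' in m:
        o=np.array(m['origin']); Q=np.array(m['orientation'])
        Q=Q if Q.shape==(3,3) else R.from_euler('xyz',Q).as_matrix()
    else:
        s=env.state(); T=np.array(m['tool_from_camera']); W=R.from_euler('xyz',s['tool_rot']).as_matrix() if np.shape(s['tool_rot'])==(3,) else np.array(s['tool_rot'])
        o=np.array(s['eef_pos'])+W@T[:3,3]; Q=W@T[:3,:3]
    return o,Q@d
def atz(cam,px,z):
    o,d=ray(cam,px); return o+d*(z-o[2])/d[2]
E
python3 - <<'E'
from h import *
s=env.state(); print(s['time'],s['eef_pos'],s['tool_rot'],s['opening'])
Z=dict(spindle_top=.134,pin_tip=.118,notch=.125,tab_left=.15,tab_right=.15,juicer=.06,glass_2=.03,cone=.025,spice_jar_1=.05)
for c in ['top','scene']:
    snap(c,c+'0'); m=env.camera_model(c); print(c,m.keys(),np.round(m['origin'],3),np.shape(m['orientation']))
    for t,z in Z.items():
        for r in env.find_in(t,c)[:2]: print(t,np.round(r['position'],1),round(r['p'],2),np.round(atz(c,r['position'],z),3))
E
```

```text
0.0 [ 0.22156162 -0.50313912  0.24156453] [-3.14020018e+00  3.14798379e-06  4.14795493e-01] 0.08537997837317192
top dict_keys(['intrinsics', 'origin', 'orientation']) [ 0.336 -0.133  1.116] (3,)
spindle_top [339.4 230.1] 0.98 [ 0.531 -0.188  0.134]
pin_tip [339.7 230.4] 0.8 [ 0.534 -0.19   0.118]
notch [342.  233.4] 0.94 [ 0.527 -0.194  0.125]
tab_left [342.3 230.8] 0.82 [ 0.527 -0.193  0.15 ]
tab_right [337.3 230.1] 0.93 [ 0.528 -0.184  0.15 ]
juicer [340.2 230.3] 0.96 [ 0.546 -0.194  0.06 ]
glass_2 [395.8 237.1] 0.7 [ 0.535 -0.312  0.03 ]
glass_2 [434.3 183.4] 0.39 [ 0.649 -0.4    0.03 ]
cone [192.6 284.4] 0.67 [0.446 0.112 0.025]
spice_jar_1 [431.8 185.4] 0.89 [ 0.639 -0.39   0.05 ]
scene dict_keys(['intrinsics', 'origin', 'orientation']) [0.291 0.355 0.765] (3,)
spindle_top [332.3 223.4] 0.75 [ 0.516 -0.145  0.134]
pin_tip [334.7 220.7] 0.75 [ 0.52  -0.166  0.118]
notch [333.2 210.7] 0.55 [ 0.531 -0.182  0.125]
tab_left [334.1 211. ] 0.8 [ 0.52  -0.161  0.15 ]
tab_right [334.5 210.8] 0.76 [ 0.519 -0.162  0.15 ]
juicer [334.3 221.7] 0.61 [ 0.54 -0.21  0.06]
glass_2 [332.9 223.6] 0.61 [ 0.551 -0.228  0.03 ]
cone [299.1 394.1] 0.59 [0.447 0.128 0.025]
spice_jar_1 [329.5 156.2] 0.56 [ 0.641 -0.401  0.05 ]
```

```bash
python3 - <<'E'
import cv2,numpy as np
a=cv2.imread('pics/top0.png')[175:285,285:435]; b=cv2.imread('pics/scene0.png')[130:290,250:410]
cv2.imwrite('pics/c0.png',np.hstack([cv2.resize(a,(400,293),interpolation=3),cv2.resize(b,(293,293),interpolation=3)]))
a=cv2.resize(a,(750,550),interpolation=cv2.INTER_CUBIC);cv2.imwrite('pics/c1.png',a)
b=cv2.resize(b,(600,600),interpolation=cv2.INTER_CUBIC);cv2.imwrite('pics/c2.png',b)
E
```

```text
(no output)
```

View pics/c1.png

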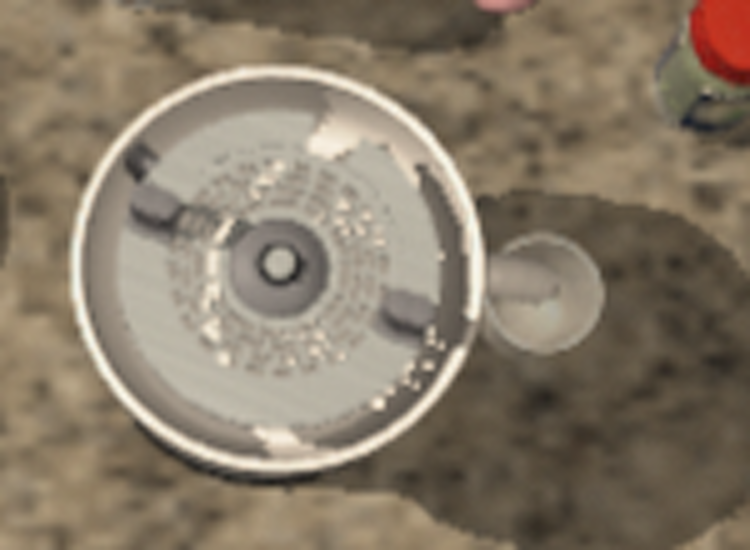

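View pics/c2.png

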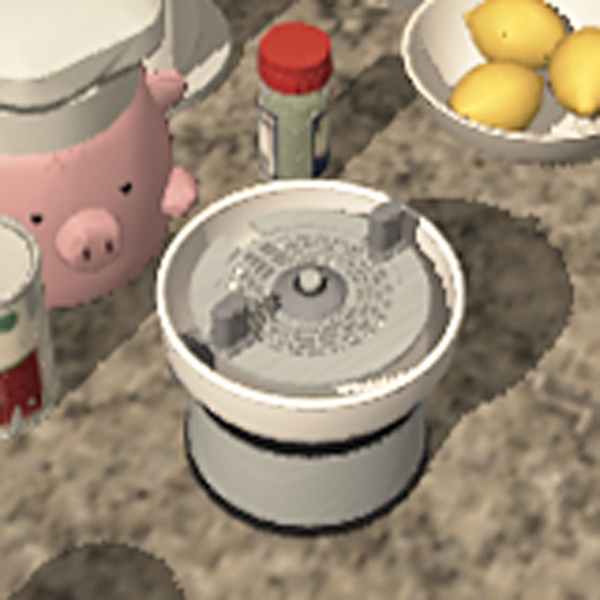

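The top crop shows the spindle at (280,262), the pin at (140,160), the tab tops at (152,203) and (407,308), and a notch-like bright gap at about (330,135). The scene crop agrees, and it shows tall pots behind the juicer on the left. I'll check the whole top view for clearance before I move.

View pics/top0.png

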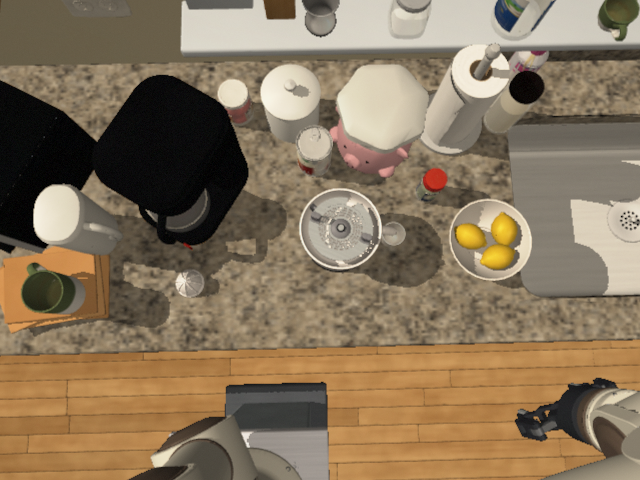

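```bash
python3 - <<'E'
from h import *
print(env.nose_length, env.camera_model('wrist'))
f=lambda x,y:(285+x/5,175+y/5)
c=atz('top',f(280,262),.134); print('c',c)
for n,p,z in [('pin',(140,160),.118),('tabL',(152,203),.15),('tabR',(407,308),.15),('notch',(333,132),.122),('rimL',(72,270),.128),('rimR',(485,270),.128),('rimT',(280,68),.128),('rimB',(280,470),.128)]:
    w=atz('top',f(*p),z); v=w-c; print(n,w.round(4),np.hypot(*v[:2]).round(4),np.degrees(np.arctan2(v[1],v[0])).round(1))
s=lambda x,y:(250+x/3.75,130+y/3.75)
for n,p,z in [('c',(312,272),.134),('tabL',(231,305),.15),('tabR',(389,210),.15),('pin',(200,348),.118)]: print('scene',n,atz('scene',s(*p),z).round(4))
E
```

```text
0.011 {'intrinsics': array([[428.17904855,   0.        , 316.7718083 ],
       [  0.        , 428.17904855, 243.29414159],
       [  0.        ,   0.        ,   1.        ]]), 'tool_from_camera': array([[-1.51887054e-05,  9.65612208e-01,  2.59986659e-01,
         6.41033070e-02],
       [ 9.99999669e-01,  2.26064375e-04, -7.81200928e-04,
        -8.20782222e-04],
       [-8.13110875e-04,  2.59986562e-01, -9.65611892e-01,
        -1.30964526e-01],
       [ 0.00000000e+00,  0.00000000e+00,  0.00000000e+00,
         1.00000000e+00]])}
c [ 0.53655438 -0.19156948  0.134     ]
pin [ 0.5814 -0.1394  0.118 ] 0.0688 49.3
tabL [ 0.5569 -0.1434  0.15  ] 0.0523 67.1
tabR [ 0.5148 -0.2373  0.15  ] 0.0507 -115.5
notch [ 0.59   -0.2145  0.122 ] 0.0582 -23.2
rimL [ 0.5364 -0.1125  0.128 ] 0.0791 90.1
rimR [ 0.5329 -0.2701  0.128 ] 0.0787 -92.6
rimT [ 0.6144 -0.1944  0.128 ] 0.0779 -2.1
rimB [ 0.4579 -0.1894  0.128 ] 0.0787 178.4
scene c [ 0.5363 -0.194   0.134 ]
scene tabL [ 0.5565 -0.1427  0.15  ]
scene tabR [ 0.5129 -0.2371  0.15  ]
scene pin [ 0.5712 -0.1355  0.118 ]
```

The top view shows the juicer at (341,230) with a can, the pig pot and a red-cap jar behind it. The side nearest the robot is free. I'll move to a viewing pose close by, and triangulate the can and the pig for height.

```bash
cat >> h.py <<'E'
def yaw(): return env.state()['tool_rot'][2]
def rows(waypts,grip,start=None):
    """waypts: list of (x,y,z,yawdeg) one per row; prints tool-frame rows (shift before turn)"""
    s=env.state(); p=np.array(s['eef_pos']); y=s['tool_rot'][2]
    if start is not None: p=np.array(start[:3]); y=np.radians(start[3])
    out=[]
    for w in waypts:
        d=np.array(w[:3])-p; c,sn=np.cos(y),np.sin(y)
        dy=np.degrees((np.radians(w[3])-y+np.pi)%(2*np.pi)-np.pi)
        out+= [grip,round(c*d[0]+sn*d[1],4),round(sn*d[0]-c*d[1],4),round(-d[2],4),round(-dy,1)]
        p=np.array(w[:3]); y=np.radians(w[3])
    print(out,'max',max(abs(o) for i,o in enumerate(out) if i%5 in(1,2,3)))
def lin(a,b,n): return [np.array(a)+(np.array(b)-a)*(i+1)/n for i in range(n)]
def pose():
    s=env.state(); return np.r_[s['eef_pos'],np.degrees(s['tool_rot'][2])]
E
python3 - <<'E'
from h import *
def tri(a,b):
    o1,d1=ray('top',a);o2,d2=ray('scene',b)
    t=np.linalg.lstsq(np.c_[d1,-d2],o2-o1,rcond=None)[0]; return (o1+d1*t[0]).round(3),(o2+d2*t[1]).round(3)
print('can',tri((315,138),(254-2,194)),'pig hat',)
P=pose();print(P)
rows(lin(P,[.505,-.265,.26,67],10),.03)
E
```

```text
can (array([ 0.717, -0.146,  0.134]), array([ 0.694, -0.153,  0.125])) pig hat
[ 0.22165482 -0.50336884  0.24228834 23.76558947]
[0.03, np.float64(0.0355), np.float64(-0.0104), np.float64(-0.0018), np.float64(-4.3), 0.03, np.float64(0.0362), np.float64(-0.0077), np.float64(-0.0018), np.float64(-4.3), 0.03, np.float64(0.0367), np.float64(-0.0049), np.float64(-0.0018), np.float64(-4.3), 0.03, np.float64(0.037), np.float64(-0.0022), np.float64(-0.0018), np.float64(-4.3), 0.03, np.float64(0.037), np.float64(0.0006), np.float64(-0.0018), np.float64(-4.3), 0.03, np.float64(0.0369), np.float64(0.0034), np.float64(-0.0018), np.float64(-4.3), 0.03, np.float64(0.0365), np.float64(0.0062), np.float64(-0.0018), np.float64(-4.3), 0.03, np.float64(0.0359), np.float64(0.0089), np.float64(-0.0018), np.float64(-4.3), 0.03, np.float64(0.0352), np.float64(0.0116), np.float64(-0.0018), np.float64(-4.3), 0.03, np.float64(0.0342), np.float64(0.0142), np.float64(-0.0018), np.float64(-4.3)] max 0.037
```

Can top is at about z = 0.13 and x = 0.70, which is clear.

Call:
servo_tool(
  moves=[0.03,0.0355,-0.0104,-0.002,-4.3,0.03,0.036,-0.0077,-0.002,-4.3,0.037,0.037,-0.005,-0.002,-4.3,0.03,0.037,-0.002,-0.002,-4.3,0.03,0.037,0.0006,-0.002,-4.3,0.03,0.037,0.0034,-0.002,-4.3,0.03,0.0365,0.006,-0.002,-4.3,0.03,0.036,0.009,-0.002,-4.3,0.03,0.035,0.0116,-0.002,-4.3,0.03,0.034,0.014,-0.002,-4.3],
)

```text
time: 2.0
eef_pos: [0.5062, -0.2643, 0.2625]
tool_rot: [3.141, 0.0, 1.168]
ft_force: [0.9, -1.0, 0.3]
opening: 0.03
grip_force: 0.0
```

```bash
python3 - <<'E'
from h import *
print(pose(),env.state()['time'],env.state()['opening'],env.state()['joint_positions'])
snap('wrist','w1')
for t,z in dict(spindle_top=.134,notch=.125,tab_left=.15,tab_right=.15).items():
    for r in env.find_in(t,'wrist')[:2]: print(t,np.round(r['position'],1),round(r['p'],2),np.round(atz('wrist',r['position'],z),3))
E
```

```text
[ 0.50617811 -0.26427261  0.26246466 66.94443466] 2.0 0.030029678902144516 [-4.81140488e-01  1.47140066e-01  2.81368516e-01  1.70473686e+00
 -5.37161470e-05  1.49205135e+00]
spindle_top [316.7 107.2] 0.75 [ 0.536 -0.192  0.134]
notch [310.8  93.8] 0.94 [ 0.535 -0.184  0.125]
tab_left [310.2  95.9] 0.8 [ 0.533 -0.188  0.15 ]
tab_right [313.   97.1] 0.88 [ 0.534 -0.19   0.15 ]
```

View pics/w1.png

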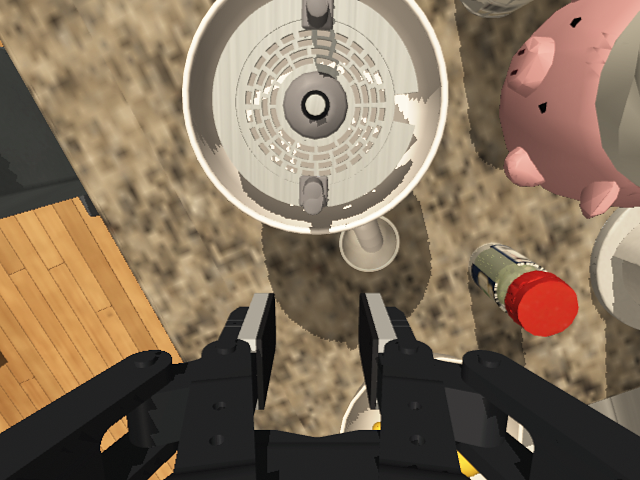

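The wrist view shows the spindle at (316,104), the notch opening on the right rim at (407,107), the left tab at (318,12), and the right tab at (313,187). The pin is just out of view. I'll compute the straddle approach.

```bash
python3 - <<'E'
from h import *
c=atz('wrist',(315.5,104.5),.134); print(c)
for n,p,z in [('notch',(405,107),.122),('tabL',(318,10),.15),('tabR',(313,186),.15)]:
    w=atz('wrist',p,z); v=w-c; print(n,w.round(4),np.hypot(*v[:2]).round(4),np.degrees(np.arctan2(v[1],v[0])).round(1))
P=pose(); C=np.array([.536,-.191]); th=66.5
def T(th,r,z): return np.r_[C+r*np.array([np.cos(np.radians(th)),np.sin(np.radians(th))]),z,th]
rows(lin(P,T(th,.054,.185),10),.034)
E
```

```text
[ 0.53361032 -0.1929759   0.134     ]
notch [ 0.5829 -0.2151  0.122 ] 0.054 -24.1
tabL [ 0.5528 -0.1518  0.15  ] 0.0454 65.0
tabR [ 0.5146 -0.2336  0.15  ] 0.0449 -115.1
[0.034, np.float64(0.0135), np.float64(-0.0001), np.float64(0.0077), np.float64(0.0), 0.034, np.float64(0.0135), np.float64(-0.0001), np.float64(0.0077), np.float64(0.0), 0.034, np.float64(0.0135), np.float64(-0.0001), np.float64(0.0077), np.float64(0.0), 0.034, np.float64(0.0135), np.float64(-0.0001), np.float64(0.0077), np.float64(0.0), 0.034, np.float64(0.0135), np.float64(-0.0001), np.float64(0.0077), np.float64(0.0), 0.034, np.float64(0.0135), np.float64(-0.0001), np.float64(0.0077), np.float64(0.0), 0.034, np.float64(0.0135), np.float64(-0.0001), np.float64(0.0077), np.float64(0.0), 0.034, np.float64(0.0135), np.float64(-0.0001), np.float64(0.0077), np.float64(0.0), 0.034, np.float64(0.0135), np.float64(-0.0001), np.float64(0.0077), np.float64(0.0), 0.034, np.float64(0.0135), np.float64(-0.0001), np.float64(0.0077), np.float64(0.0)] max 0.0135
```

Call:
servo_tool(
  moves=[0.034,0.0225,0,0.013,0.2,0.034,0.0225,0,0.013,0.2,0.034,0.0225,0,0.013,0.2,0.034,0.0225,0,0.013,0.2,0.034,0.0225,0,0.013,0.2,0.034,0.0225,0,0.0125,0,0.034,0,0,0,0,0.034,0,0,0.012,0,0.034,0,0,0.012,0,0.034,0,0,0.011,0],
)

```text
time: 3.25
eef_pos: [0.5589, -0.1429, 0.1488]
tool_rot: [-3.141, 0.0, 1.146]
ft_force: [-0.6, 0.0, -0.5]
opening: 0.0338
grip_force: 0.0
```

```bash
python3 - <<'E'
from h import *
P=pose();C=np.array([.5355,-.1915]); v=P[:2]-C; print(P,env.state()['ft_force'],np.hypot(*v),np.degrees(np.arctan2(v[1],v[0])))
snap('wrist','w2'); t=snap('top','t2')
a=cv2.imread('pics/w2.png'); b=cv2.resize(t[175:285,285:435,::-1],(600,440),interpolation=3)
cv2.imwrite('pics/v2.png',np.hstack([a[:, :][0:400:1,170:470][:, :],cv2.resize(b,(490,400))]))
E
```

```text
[ 0.55894592 -0.14288325  0.14877588 65.67457561] [-0.60731637  0.04826538 -0.48722557] 0.053974994883994015 64.25384026951029
```

View pics/v2.png

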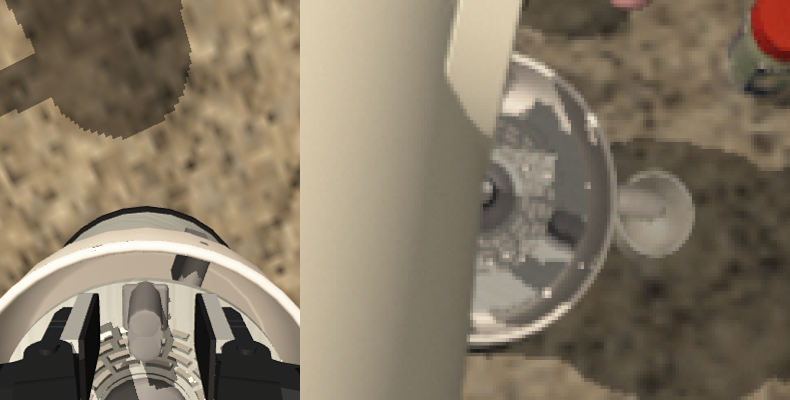

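The wrist crop shows the tab standing between the fingers at wrist px (317,325), and the pin clearly at about (362,262). I'll compute the pin angle and plan the arc.

```bash
python3 - <<'E'
from h import *
C=np.array([.5355,-.1915])
for n,p,z in [('pin',(362,262),.118),('pinout',(374,236),.118),('pinin',(357,278),.118),('tab',(317,325),.15)]:
    w=atz('wrist',p,z); v=w[:2]-C; print(n,w.round(4),np.hypot(*v).round(4),np.degrees(np.arctan2(v[1],v[0])).round(1))
im=cv2.imread('pics/w2.png')[200:350,260:420]; cv2.imwrite('pics/v3.png',cv2.resize(im,(640,600),interpolation=3))
P=pose()
def T(th,r,z): return np.r_[C+r*np.array([np.cos(np.radians(th)),np.sin(np.radians(th))]),z,th]
s=T(64.3,.054,P[2])
rows([T(64.3+6*(i+1),.054,P[2]) for i in range(10)],.034,s)
E
```

```text
pin [ 0.5788 -0.1362  0.118 ] 0.0703 51.9
pinout [ 0.5871 -0.1283  0.118 ] 0.0816 50.7
pinin [ 0.5744 -0.1415  0.118 ] 0.0634 52.1
tab [ 0.558  -0.1394  0.15  ] 0.0568 66.7
[0.034, np.float64(-0.0003), np.float64(-0.0056), np.float64(-0.0), np.float64(-6.0), 0.034, np.float64(-0.0003), np.float64(-0.0056), np.float64(-0.0), np.float64(-6.0), 0.034, np.float64(-0.0003), np.float64(-0.0056), np.float64(-0.0), np.float64(-6.0), 0.034, np.float64(-0.0003), np.float64(-0.0056), np.float64(-0.0), np.float64(-6.0), 0.034, np.float64(-0.0003), np.float64(-0.0056), np.float64(-0.0), np.float64(-6.0), 0.034, np.float64(-0.0003), np.float64(-0.0056), np.float64(-0.0), np.float64(-6.0), 0.034, np.float64(-0.0003), np.float64(-0.0056), np.float64(-0.0), np.float64(-6.0), 0.034, np.float64(-0.0003), np.float64(-0.0056), np.float64(-0.0), np.float64(-6.0), 0.034, np.float64(-0.0003), np.float64(-0.0056), np.float64(-0.0), np.float64(-6.0), 0.034, np.float64(-0.0003), np.float64(-0.0056), np.float64(-0.0), np.float64(-6.0)] max 0.0056
```

View pics/v3.png

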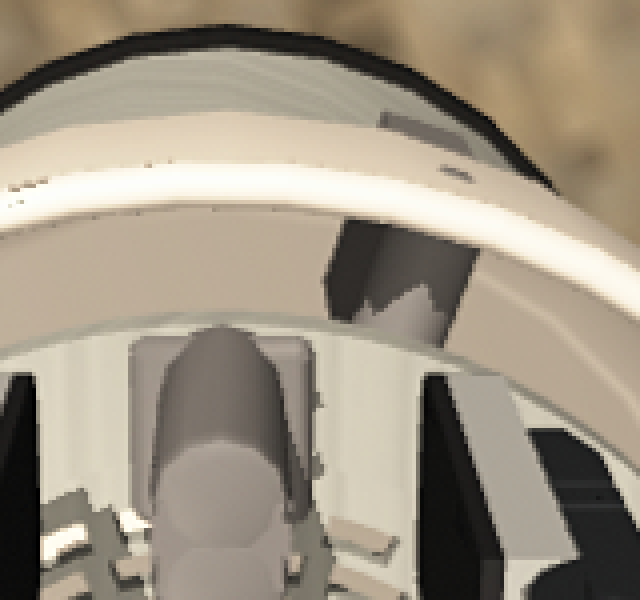

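The pin spans crop columns 345–478 (angle about 52°) and the tab is at about 66–67°, so a counter-clockwise turn of about 75° is needed. I'll push 60° first, with the fingers straddling loosely.

Call:
servo_tool(
  moves=[0.022,-0.0003,-0.0056,0,-6,0.022,-0.0003,-0.0056,0,-6,0.022,-0.0003,-0.0056,0,-6,0.022,-0.0003,-0.0056,0,-6,0.022,-0.0003,-0.0056,0,-6,0.022,-0.0003,-0.0056,0,-6,0.022,-0.0003,-0.0056,0,-6,0.022,-0.0003,-0.0056,0,-6,0.022,-0.0003,-0.0056,0,-6,0.022,-0.0003,-0.0056,0,-6],
)

```text
time: 4.35
eef_pos: [0.506, -0.1475, 0.1501]
tool_rot: [3.141, 0.0, 2.199]
ft_force: [0.7, 0.7, 0.0]
opening: 0.0219
grip_force: 0.4
```

```bash
python3 - <<'E'
from h import *
P=pose();C=np.array([.5355,-.1915]); v=P[:2]-C; print(P,env.state()['ft_force'],np.hypot(*v),np.degrees(np.arctan2(v[1],v[0])))
snap('wrist','w4'); snap('scene','s4')
a=cv2.imread('pics/w4.png')[130:430,100:540]; b=cv2.imread('pics/s4.png')[110:290,240:420]
cv2.imwrite('pics/v4.png',np.hstack([a,cv2.resize(b,(300,300),interpolation=3)]))
E
```

```text
[  0.50597509  -0.14753021   0.15012403 125.99640982] [0.67295095 0.68945795 0.04520737] 0.052962845651031695 123.88064065942889
```

View pics/v4.png

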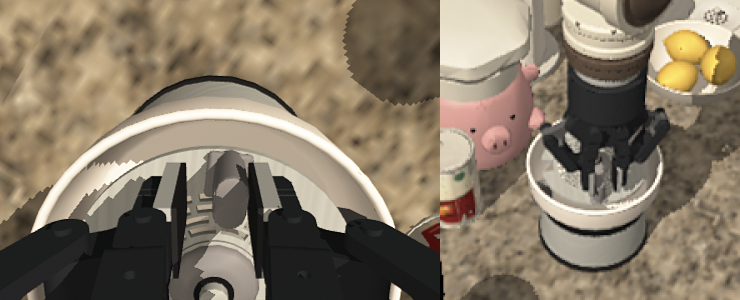

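The tab is in contact with the trailing finger (wrist px (331,335)) and the sieve is turning. I'll push about 20° more, back off, rise and look again.

Call:
servo_tool(
  moves=[0.022,-0.0002,-0.0038,0,-4,0.022,-0.0002,-0.0038,0,-4,0.022,-0.0002,-0.0038,0,-4,0.022,-0.0002,-0.0038,0,-4,0.022,-0.0002,-0.0038,0,-4,0.022,0,0,0,0,0.022,0,0.004,0,0,0.022,0,0,-0.015,0,0.022,0,0,-0.03,0,0.022,0,0,-0.04,0],
)

```text
time: 5.45
eef_pos: [0.4949, -0.1574, 0.2355]
tool_rot: [-3.141, -0.002, 2.542]
ft_force: [1.0, -1.8, -0.7]
opening: 0.0218
grip_force: 0.0
```

```bash
python3 - <<'E'
from h import *
P=pose();print(P)
Q=[.546,-.25,.26,100]; rows(lin(P,Q,8)+[Q,Q],.022)
E
```

```text
[  0.49491477  -0.15735361   0.23545921 145.67281308]
[0.022, np.float64(-0.0118), np.float64(-0.006), np.float64(-0.0031), np.float64(5.7), 0.022, np.float64(-0.0123), np.float64(-0.0048), np.float64(-0.0031), np.float64(5.7), 0.022, np.float64(-0.0128), np.float64(-0.0035), np.float64(-0.0031), np.float64(5.7), 0.022, np.float64(-0.013), np.float64(-0.0022), np.float64(-0.0031), np.float64(5.7), 0.022, np.float64(-0.0132), np.float64(-0.0009), np.float64(-0.0031), np.float64(5.7), 0.022, np.float64(-0.0132), np.float64(0.0004), np.float64(-0.0031), np.float64(5.7), 0.022, np.float64(-0.0131), np.float64(0.0017), np.float64(-0.0031), np.float64(5.7), 0.022, np.float64(-0.0129), np.float64(0.003), np.float64(-0.0031), np.float64(5.7), 0.022, np.float64(0.0), np.float64(0.0), np.float64(-0.0), np.float64(-0.0), 0.022, np.float64(0.0), np.float64(0.0), np.float64(-0.0), np.float64(-0.0)] max 0.0132
```

Call:
servo_tool(
  moves=[0.022,-0.012,-0.006,-0.003,5.7,0.022,-0.0123,-0.005,-0.003,5.7,0.022,-0.0128,-0.0035,-0.003,5.7,0.022,-0.013,-0.002,-0.003,5.7,0.022,-0.013,-0.001,-0.003,5.7,0.022,-0.013,0.0004,-0.003,5.7,0.022,-0.013,0.0017,-0.003,5.7,0.022,-0.013,0.003,-0.003,5.7,0.022,0,0,0,0,0.022,0,0,0,0],
)

```text
time: 6.45
eef_pos: [0.5466, -0.2499, 0.2592]
tool_rot: [3.141, -0.0, 1.75]
ft_force: [-0.8, -0.6, 0.6]
opening: 0.0221
grip_force: 0.0
```

```bash
python3 - <<'E'
from h import *
print(pose())
snap('wrist','w5')
a=cv2.imread('pics/w5.png')[0:300,140:540]; cv2.imwrite('pics/v5.png',cv2.resize(a,(800,600),interpolation=3))
E
```

```text
[  0.54661281  -0.24994185   0.25921749 100.27074525]
```

View pics/v5.png

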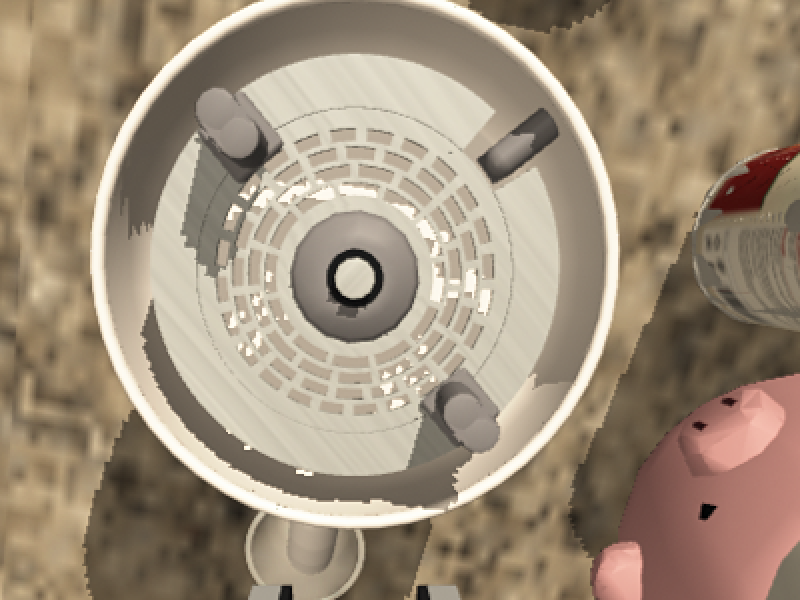

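The wrist view now shows the notch over the pin: the notch edges are at crop (497,108) and (530,173), with the pin between them from (485,167) to (551,120). I'll quantify the offset.

```bash
python3 - <<'E'
from h import *
f=lambda p:(140+p[0]/2,p[1]/2)
c=atz('wrist',f((355,278)),.134); print(c)
def A(n,p,z):
    w=atz('wrist',f(p),z); v=w-c; print(n,w.round(4),np.hypot(*v[:2]).round(4),np.degrees(np.arctan2(v[1],v[0])).round(1))
A('n_up',(497,108),.123);A('n_up_in',(472,149),.123);A('n_lo',(532,170),.123);A('n_lo_in',(494,184),.123)
A('pin_in',(485,167),.118);A('pin_out',(551,120),.118)
A('tabL',(218,108),.150);A('tabR',(480,432),.150);A('tl low',(238,137),.15);A('tr',(464,406),.15)
print(pose())
E
```

```text
[ 0.53460652 -0.19114906  0.134     ]
n_up [ 0.5665 -0.1372  0.123 ] 0.0627 59.4
n_up_in [ 0.5617 -0.1493  0.123 ] 0.0499 57.0
n_lo [ 0.5803 -0.1518  0.123 ] 0.0603 40.7
n_lo_in [ 0.5702 -0.1576  0.123 ] 0.0489 43.3
pin_in [ 0.5672 -0.1529  0.118 ] 0.0503 49.6
pin_out [ 0.5835 -0.1366  0.118 ] 0.0732 48.1
tabL [ 0.4919 -0.1549  0.15  ] 0.056 139.7
tabR [ 0.5773 -0.2264  0.15  ] 0.0554 -39.6
tl low [ 0.498 -0.161  0.15 ] 0.0475 140.5
tr [ 0.5712 -0.2199  0.15  ] 0.0465 -38.2
[  0.5464895   -0.24971426   0.25913149 100.2877864 ]
```

The notch is at about 50° and the pin at about 49°, well inside the 0.1 rad guide range. Next I'll close the fingers and go above the left tab to press.

```bash
python3 - <<'E'
from h import *
P=pose(); Q=[.496,-.158,.18,100.3]; rows(lin(P,Q,8)[:2],0)
E
```

```text
[0, np.float64(0.0124), np.float64(-0.0042), np.float64(0.0099), np.float64(-0.0), 0, np.float64(0.0124), np.float64(-0.0042), np.float64(0.0099), np.float64(-0.0)] max 0.0124
```

Call:
servo_tool(
  moves=[0,0.0124,-0.0042,0.0099,0,0,0.0124,-0.0042,0.0099,0,0,0.0124,-0.0042,0.0099,0,0,0.0124,-0.0042,0.0099,0,0,0.0124,-0.0042,0.0099,0,0,0.0124,-0.0042,0.0099,0,0,0.0124,-0.0042,0.0099,0,0,0.0124,-0.0042,0.0099,0,0,0,0,0.006,0,0,0,0,0.006,0],
)

```text
time: 7.5
eef_pos: [0.496, -0.1581, 0.1677]
tool_rot: [3.141, 0.0, 1.75]
ft_force: [0.3, -0.9, -0.5]
opening: 0.0
grip_force: 0.0
```

Call:
servo_tool(
  moves=[0,0,0,0.002,0,0,0,0,0.002,0,0,0,0,0.002,0,0,0,0,0.002,0,0,0,0,0.002,0,0,0,0,0.001,0,0,0,0,0.001,0,0,0,0,0,0,0,0,0,0,0,0,0,0,0,0],
)

```text
time: 8.5
eef_pos: [0.4962, -0.1587, 0.1561]
tool_rot: [3.141, 0.001, 1.748]
ft_force: [-0.7, 0.0, 5.9]
opening: -0.0001
grip_force: 2.6
```

Call:
servo_tool(
  moves=[0,0,0,0.001,0,0,0,0,0.001,0,0,0,0,0.001,0,0,0,0,0,0,0,0,0,0,0,0,0,0,0,0,0,0,0,0,0,0,0,0,0,0,0,0,0,0,0,0,0,0,0,0],
)

```text
time: 9.5
eef_pos: [0.4963, -0.1586, 0.1538]
tool_rot: [3.14, 0.001, 1.748]
ft_force: [-3.0, 1.6, 10.5]
opening: -0.0001
grip_force: 5.1
```

Call:
servo_tool(
  moves=[0,0,0,0.001,0,0,0,0,0.001,0,0,0,0,0,0,0,0,0,0,0,0,0,0,0,0,0,0,0,0,0,0,0,0,0,0,0,0,0,0,0,0,0,0,0,0,0,0,0,0,0],
)

```text
time: 10.5
eef_pos: [0.4965, -0.1583, 0.1535]
tool_rot: [3.138, 0.001, 1.748]
ft_force: [-5.3, 4.2, 21.5]
opening: -0.0003
grip_force: 10.9
```

It has bottomed out with the tip at about 0.1425, where a seated tab top should be (0.143), and the force rose to 21 N. I'll retract straight up and verify.

Call:
servo_tool(
  moves=[0,0,0,-0.003,0,0,0,0,-0.004,0,0,0,0,-0.01,0,0,-0.0124,0.0042,-0.015,0,0,-0.0165,0.0056,-0.018,0,0,-0.0165,0.0056,-0.018,0,0,-0.0165,0.0056,-0.018,0,0,-0.0165,0.0056,-0.018,0,0,-0.0165,0.0056,0,0,0,0,0,0,0],
)

```text
time: 11.5
eef_pos: [0.5452, -0.2477, 0.2544]
tool_rot: [-3.142, 0.0, 1.747]
ft_force: [-0.4, 0.1, -0.1]
opening: 0.0001
grip_force: 0.0
```

```bash
python3 - <<'E'
from h import *
print(pose(),env.state()['ft_force'])
snap('wrist','w6')
a=cv2.imread('pics/w6.png')[0:300,140:540]; cv2.imwrite('pics/v6.png',cv2.resize(a,(800,600),interpolation=3))
E
```

```text
[  0.54516432  -0.24771208   0.25443816 100.09513511] [-0.39966248  0.06224558 -0.12807558]
```

View pics/v6.png

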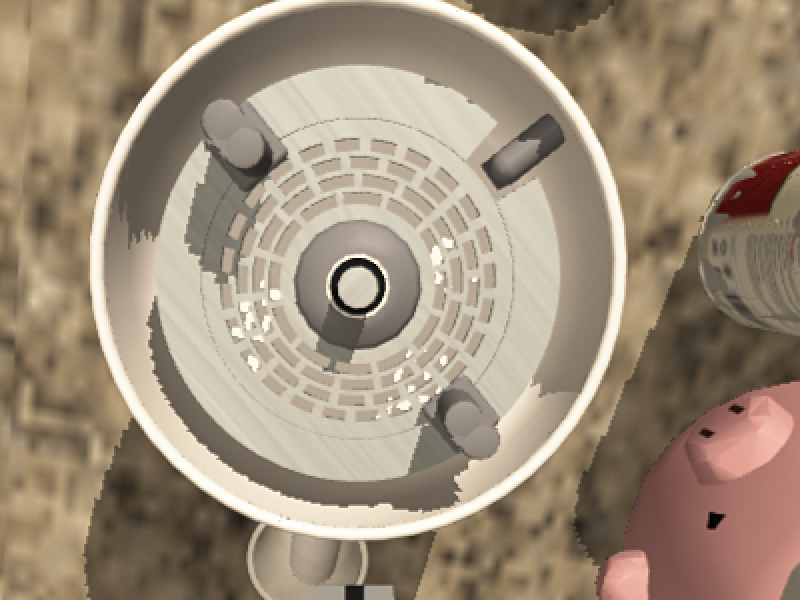

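The pin crest now stands through the notch at (523,150). The disc looks smaller against the rim by the amount a 7 mm drop would give. The glass hasn't moved and the robot is clear.

```bash
python3 -c "
from workcell import env
print(env.close_job())"
```

```text
the job is handed in; nothing more can be done
None
```

The sieve was pushed about 75° counter-clockwise until its notch was over the pin, pressed about 7 mm down until it bottomed out, and handed in after about 12 s of robot time; the glass, cone and jar were not touched.

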